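# Nest the blue parts cup in its magnetic holder cup

## Robot

A 6-joint arm with a two-finger parallel gripper is mounted at the origin on the work surface. World frame = base frame: x ahead of the robot, y to its left, z up, the work surface at z = 0. Lengths are in m, angles in degrees, forces in N, time in s.
With the tool pointing down it reaches from about 0.375 to 0.75 m from the base axis. Payload 9 kg.
Tool frame: the origin (TCP) lies where the fingers leave the gripper's body, on its centre line; the fingertips stand 73 mm ahead of it and the grasp point (between the pads) lies 54 mm ahead of it (robot.tip_reach is the distance from the TCP to the fingertips, in m); z points along the fingers, y is the line along which they close (so a half turn about z gives the same grasp; the last joint's range is limited). The gripper opens to 85 mm and grips with 20 to 120 N. Pads are 22 mm wide; open, the fingers measure 114 mm over their backs; the gripper's body (76 mm by 85 mm) begins 54 mm behind the grasp point. The pads swing forward as they close: fully open they stand 13 mm farther back than shut.
Start: joints at [-80.598, 5.964, 5.575, 89.605, 0, 77.527], TCP at [0.224, -0.557, 0.304] pointing down, gripper open.
Joint ranges: [-171.21, 171.21], [-48.23, 106.86], [-62.78, 66.21], [-105.2, 120.99], [-86.42, 89.51], [-180, 180]. Speed limits (degrees/s): [127.2, 127.2, 147.25, 180, 180, 180].

## Interface

Orientations are given as [roll, pitch, yaw] about the fixed x, y, z axes, in that order (R = Rz(yaw) Ry(pitch) Rx(roll)).
In Python, from plant import robot gives the robot as it stands. Calls block until the motion is done:
- robot.move_pose(position, orientation): joint-space move of the TCP to a pose.
- robot.line_to(position, vel=0.15, rotation=None, guard=None): straight line of the TCP; rotation=None keeps the orientation; vel is the mean speed in m/s. With guard (N) it stops when the force on the tool has changed by that much, and returns True; else False.
- robot.goto_joints(angles): joint-space move.
- robot.set_gripper(opening): finger opening in m; the grip force is fixed at half the most; returns when the fingers have stopped.
- robot.pause(seconds).
- robot.ik(position, orientation): joint angles nearest the present ones, or None.
- robot.observe(): the state.
- robot.grab_frame(name): name is "scene" or "top" or "wrist"; returns the picture (384x512x3 uint8, blue, green, red); there is no depth.
- robot.get_calibration(name): a dict with "vertical_fov" (degrees; the focal length in pixels is half the picture's height over the tangent of half this angle, whatever the lens; pixels are square), "cx", "cy" (the principal point, pixels), "rvec" (rotation vector, rad) and "tvec" (3), from world to camera coordinates, as OpenCV has them. Camera axes: x right, y down, z forward; pixel columns grow to the right and rows downward; lengths in m; the calibration is good to about 2 mm. A picture is of the moment at which its call begins: read the wrist's pose just before it. get_calibration takes no time and is no camera call; for the wrist camera it gives the pose at the moment of the call.
A pose or a line that the arm cannot do raises robot.IKError and nothing moves.
- robot.job_done(): hands the job in; it is judged then, once.
The state is a dict: "time": time; "q": joint angles; "qvel": joint speeds; "joint_torque": joint torques, N m; "tool_pos": TCP position; "tcp_rot": TCP orientation; "ft_force": force on the tool from outside, world axes, zero at the start; "torque": the same for the moment, N m; "gripper_width": finger opening in m; "gripper_force": force on a finger pad.
Only numpy, scipy, OpenCV 4.12 (cv2) and the standard library are available. Lean on these libraries where they do the work, as an engineer would, in place of code of your own. Each camera call takes 0.05 s, during which the arm holds its last target. There are 200 camera calls.

## Task

Put the stray blue parts cup away: nest it upright in the blue magnetic holder cup (not the orange one), and with a light push from above ease it down until the holder's rim lies within the white band round the cup. Stop there: pushed down past the band it wedges and jams. Then let go and leave it standing.

Things in the scene. Friction and masses are not known exactly. Their poses are not given: they have to be found in the camera images.
- blue_cup_mid (a point): Centre, half-way up (50 mm), of the loose blue tapered plastic cup, standing open end up. 100 mm high, 60 mm across the rim, 38 mm across the foot, wall 2.5 mm, 50 g. White band 33 to 47 mm below the rim. z: its axis, up. Grip its top 30 mm so that the fingers clear the holder's rim. An orange and a yellow cup of the same shape stand near: not wanted.
- blue_holder_mouth (a point): Centre of the mouth, at rim level (104 mm above the bench), of the fixed blue holder: a tapered cup on a dark round magnetic foot 90 mm across. Inside it is 66 mm across at the mouth, narrowing as the loose cup does (about 7 mm free all round). z is up. An orange holder of the same shape stands near: not wanted.
- blue_holder_liner (a joint): Travel (m, down) of the black rubber liner disc inside the blue holder. At 0 (start) its top is 42 mm below the mouth: a cup set on it stands 58 mm proud of the holder. It slides under a steady 7 N push (not the cup's weight), stays where left, gives no feel of when to stop. 0.018: cup 40 mm proud, mid band. Right: 0.010 to 0.026. Wedged beyond 0.030; end stop 0.034.
Things that resemble listed ones, but are neither listed nor needed, are in the scene too. Leave any green look-alike of the part that bears blue_cup_mid alone.

How it is judged (in metres and radians):
On the way:
1. the blue cup has been lifted off the bench and brought upright over the blue holder (horizontal distance between blue_cup_mid and blue_holder_mouth below 0.03 m and z of blue_cup_mid in the frame of blue_holder_mouth above 0.015 m and angle between blue_cup_mid's own z axis and vertical below 0.35 rad), for 0.05 s.
At the end, for the whole second after the job is handed in: The blue cup stands released, at rest and upright (within 0.2 rad) in the blue holder, its middle within 15 mm of the holder's axis and 1 to 19 mm below the holder's rim, the liner pushed down by 10 to 26 mm, so that the holder's rim lies at the white band (horizontal distance between blue_cup_mid and blue_holder_mouth below 0.015 m and z of blue_cup_mid in the frame of blue_holder_mouth between -0.019 and -0.001 m and value of joint blue_holder_liner between 0.01 and 0.026 m and angle between blue_cup_mid's own z axis and vertical below 0.2 rad and linear speed of blue_cup below 0.02 m/s); the robot touches nothing.
It fails at once if the cup is pushed too deep and wedges (liner beyond 30 mm) (value of joint blue_holder_liner above 0.03 m).
It fails at once if the cup is pushed or knocked hard against the holder (over 40 N), not lightly (contact force between blue_cup and blue_holder above 40 N).
It also fails if it takes over 40 s, if anything falls off the work surface, if the arm or the gripper's body presses on something with over 40 N, if the wrist force passes 120 N, or if a joint passes its speed limit or range.

## Working session

There is one attempt and no reset: what is moved stays moved. The work goes in short steps, each a Python script; the robot and the scene stay as the last script left them, time stands still between calls to the robot, and variables do not carry over. Pictures are saved under pics/ and viewed, at most 10 in all, crops included, and the job is handed in when it is done.

```bash
mkdir -p pics; ls; python3 - <<'E'
from plant import robot
import cv2
for n in ("scene","top"):
    cv2.imwrite(f"pics/{n}0.png",robot.grab_frame(n)); print(n,robot.get_calibration(n))
o=robot.observe();print(o)
E
```

```text
pics
scene {'vertical_fov': 45.457556448221034, 'cx': 264.2988067678058, 'cy': 186.49985075993084, 'rvec': array([ 1.57841697,  1.9416302 , -0.85658395]), 'tvec': array([ 0.08564847, -0.28996916,  1.38899612])}
top {'vertical_fov': 52.64327416005362, 'cx': 252.23519765351654, 'cy': 192.79319477906787, 'rvec': array([ 2.18119785, -2.17547766,  0.06635716]), 'tvec': array([0.0107269 , 0.52075491, 0.69643435])}
{'time': 0.1, 'q': array([-8.05970420e+01,  5.99515262e+00,  5.53139916e+00,  8.96052142e+01,
       -4.50719916e-04,  7.75284323e+01]), 'qvel': array([-0.01339482, -0.02881047,  0.14655123,  0.0078231 ,  0.1012237 ,
        0.04320033]), 'joint_torque': array([ 5.56676765e-03, -5.58206785e+01,  5.04720676e+01,  1.29574985e-02,
       -2.90457774e-04, -5.49153853e-06]), 'tool_pos': array([ 0.22353252, -0.55657128,  0.30319938]), 'tcp_rot': array([-1.79932562e+02, -1.44538230e-02,  2.18745175e+01]), 'ft_force': array([0.74622166, 0.02547695, 0.81366508]), 'torque': array([0.03553892, 0.00073974, 0.00911754]), 'gripper_force': 0.0, 'gripper_width': 0.0857681878029481}
```

View pics/scene0.png

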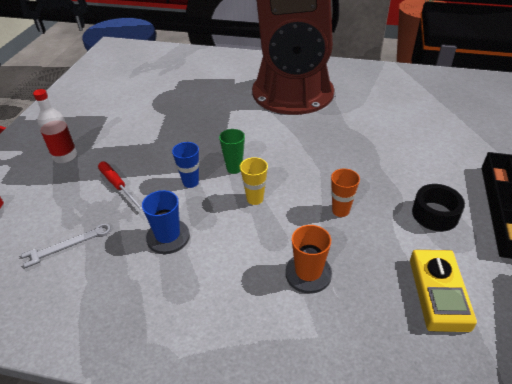

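View pics/top0.png

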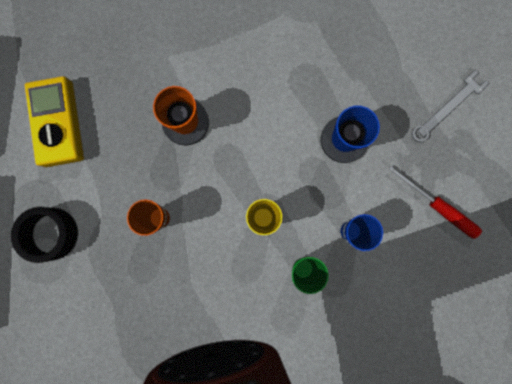

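The scene view shows the blue loose cup at about (188,165), left of the green one, and the blue holder at (163,215). In the top view the cup's rim is at (365,232) and the holder's mouth at (357,128).

```bash
cat > h.py <<'E'
import cv2, numpy as np
from scipy.optimize import least_squares
def cam(c,h=384):
    f=h/2/np.tan(np.radians(c["vertical_fov"]/2)); R=cv2.Rodrigues(c["rvec"])[0]; t=np.asarray(c["tvec"]).ravel()
    return f,R,-R.T@t
def cast(px,c,z):
    f,R,C=cam(c); px=np.atleast_2d(px)
    d=np.c_[(px[:,0]-c["cx"])/f,(px[:,1]-c["cy"])/f,np.ones(len(px))]@R
    return (C+d*((z-C[2])/d[:,2])[:,None])[:,:2]
def blue(img):
    hsv=cv2.cvtColor(img,cv2.COLOR_BGR2HSV)
    return cv2.inRange(hsv,(108,130,40),(128,255,255))
def blobs(img,amin=150):
    cs=cv2.findContours(blue(img),cv2.RETR_EXTERNAL,cv2.CHAIN_APPROX_NONE)[0]
    return [x[:,0,:].astype(float) for x in cs if cv2.contourArea(x)>amin]
def rim(pts,c,z,r):
    """circle of radius r at height z: fit to contour points, the far side (rim's outer edge) counting"""
    P=cast(pts,c,z); C=cam(c)[2][:2]
    u=P.mean(0)-C; u/=np.linalg.norm(u)
    s=(P-P.mean(0))@u; Q=P[s>np.median(s)]
    g=least_squares(lambda p:np.hypot(*(Q-p[:2]).T)-p[2],[*P.mean(0),r],loss="soft_l1",f_scale=.001)
    f=least_squares(lambda p:np.hypot(*(Q-p).T)-r,P.mean(0),loss="soft_l1",f_scale=.001)
    return f.x,g.x
E
python3 - <<'E'
import cv2,numpy as np
from plant import robot
from h import *
np.set_printoptions(precision=4,suppress=True)
for n in("scene","top"):
    im=cv2.imread(f"pics/{n}0.png");c=robot.get_calibration(n);print(n,cam(c)[2])
    for b in blobs(im):
        print(b.min(0),b.max(0),len(b),"cup",*rim(b,c,.1,.03),"hold",*rim(b,c,.104,.0355))
E
```

```text
scene [1.2024 0.1805 0.7364]
[142. 190.] [179. 242.] 135 cup [ 0.618 -0.166] [ 0.6233 -0.1631  0.0356] hold [ 0.6271 -0.1608] [ 0.6269 -0.1609  0.0353]
[179. 169.] [198. 187.] 59 cup [ 0.55   -0.1247] [379.2859 164.7031 413.0757] hold [ 0.5601 -0.1208] [366.6738 159.2186 399.318 ]
[172. 142.] [198. 167.] 77 cup [ 0.4547 -0.1699] [ 0.454  -0.1702  0.0292] hold [ 0.4653 -0.1647] [ 0.4587 -0.168   0.0291]
[83. 17.] [154.  48.] 164 cup [-0.1573 -0.6254] [-0.089  -0.5851  0.1087] hold [-0.1437 -0.619 ] [-0.0809 -0.5803  0.108 ]
top [0.4685 0.0033 0.7327]
[345. 214.] [382. 250.] 105 cup [ 0.4517 -0.1689] [ 0.4517 -0.1698  0.0293] hold [ 0.4524 -0.161 ] [ 0.4518 -0.1687  0.0291]
[332. 106.] [379. 151.] 133 cup [ 0.6288 -0.1668] [ 0.6248 -0.1623  0.0351] hold [ 0.6232 -0.1607] [ 0.6238 -0.1613  0.0348]
```

```bash
python3 - <<'E'
import numpy as np
from plant import robot
from h import *
c=robot.get_calibration("scene")
print("bottle foot",cast([62,155],c,0),"cap at z .2,.16,.24",*[cast([40,95],c,z) for z in(.16,.2,.24)])
t=robot.get_calibration("top"); print("green",cast([310,275],t,.1))
for p in([.452,-.1695,.25],[.452,-.1695,.145],[.625,-.161,.27],[.625,-.161,.18]): print(robot.ik(p,[180,0,129]))
E
```

```text
bottle foot [[ 0.41826362 -0.52903335]] cap at z .2,.16,.24 [[ 0.39257738 -0.54606404]] [[ 0.44877432 -0.49564413]] [[ 0.50497126 -0.44522421]]
green [[ 0.3825664 -0.082127 ]]
[-36.12926492 -15.0177512  -20.00058956  85.01716164   0.
  14.87073508]
[-36.12926492 -13.06710865 -29.3077393   73.75936934   0.
  14.87073508]
[-26.02934829  13.74720376  10.64652926  86.89932551   0.
  24.97065171]
[-26.02934829  14.56434882   2.22749066  77.66314184   0.
  24.97065171]
```

```bash
python3 - <<'E'
from plant import robot
import cv2,numpy as np
np.set_printoptions(precision=4,suppress=True)
O=[180,0,129]; x,y=.452,-.1695
robot.move_pose([x,y,.30],O)
print(robot.line_to([x,y,.139],vel=.12,guard=15))
robot.set_gripper(0.03)
o=robot.observe();print(o["time"],o["tool_pos"],o["gripper_width"],o["gripper_force"],o["ft_force"])
cv2.imwrite("pics/grip.png",robot.grab_frame("scene")[60:260,80:340].repeat(2,0).repeat(2,1))
E
```

```text
False
3.6333 [ 0.4525 -0.17    0.1402] 0.05756210795046147 62.94235583860427 [-1.1131 -0.1764  6.5318]
```

View pics/grip.png

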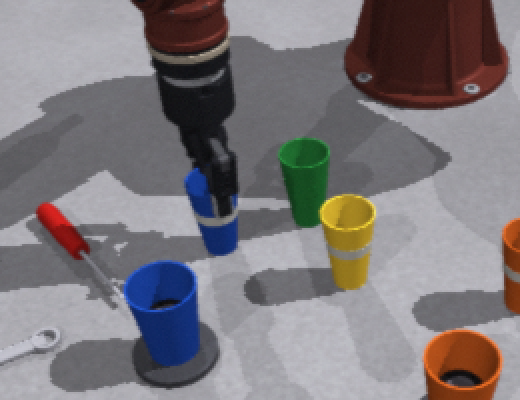

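The fingers hold the blue cup just above its white band, and the 57.6 mm opening matches the cup. Next I lift it, carry it over the holder and check.

```bash
python3 - <<'E'
from plant import robot
import cv2,numpy as np
np.set_printoptions(precision=4,suppress=True)
robot.line_to([.452,-.1695,.30],vel=.12)
robot.line_to([.625,-.161,.30],vel=.12)
robot.pause(.3)
o=robot.observe();print(o["time"],o["tool_pos"],o["gripper_width"],o["ft_force"])
im=np.hstack([robot.grab_frame("scene")[60:260,60:260],robot.grab_frame("top")[30:230,260:460]])
cv2.imwrite("pics/over.png",im.repeat(2,0).repeat(2,1))
E
```

```text
7.0667 [ 0.6249 -0.1611  0.3002] 0.05720262905762245 [-0.0665 -0.2279 -0.0814]
```

View pics/over.png

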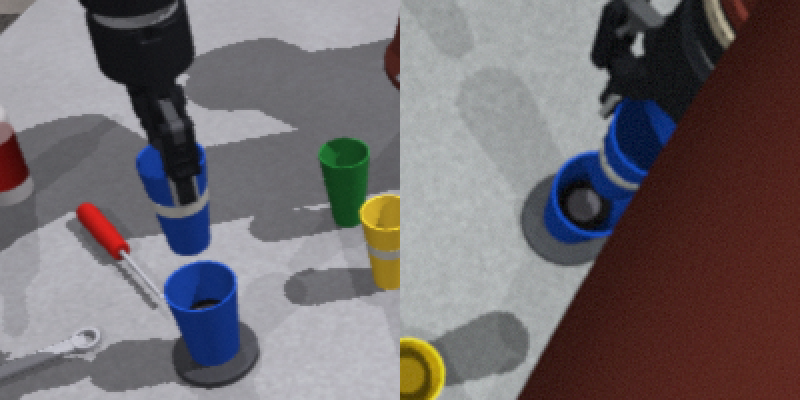

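The cup hangs upright above the blue holder. Next I lower it slowly until it touches the liner.

```bash
python3 - <<'E'
from plant import robot
import cv2,numpy as np
np.set_printoptions(precision=4,suppress=True)
def s(l):
    o=robot.observe();print(l,o["time"],o["tool_pos"],o["gripper_width"],o["ft_force"])
print(robot.line_to([.625,-.161,.212],vel=.06,guard=5)); s("in")
print(robot.line_to([.625,-.161,.194],vel=.012,guard=4)); s("touch")
im=robot.grab_frame("scene"); cv2.imwrite("pics/in.png",im); cv2.imwrite("pics/in_c.png",im[100:260,90:250].repeat(3,0).repeat(3,1))
E
```

```text
False
in 8.7833 [ 0.6252 -0.1611  0.2125] 0.057569381569585465 [0.1869 0.4264 0.0665]
True
touch 9.675 [ 0.625  -0.161   0.2018] 0.057843327433455285 [-0.6245 -0.9093  2.9679]
```

View pics/in_c.png

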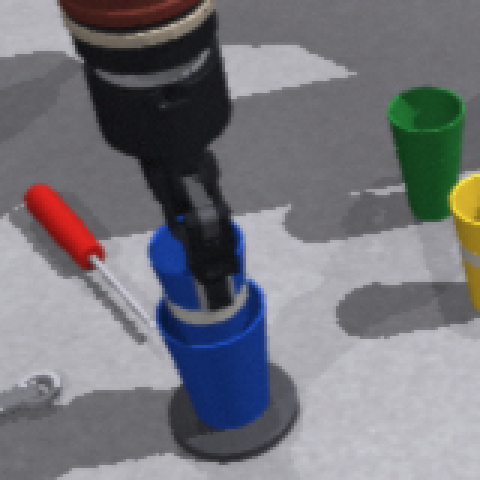

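The cup is in the holder and touched the liner at TCP z = 0.2018, where 0.202 was predicted. Next I ease it 18 mm down.

```bash
python3 - <<'E'
from plant import robot
import cv2,numpy as np
np.set_printoptions(precision=4,suppress=True)
def s(l):
    o=robot.observe();print(l,o["time"],o["tool_pos"],o["gripper_width"],o["ft_force"])
for z in(.196,.190,.184):
    print(robot.line_to([.625,-.161,z],vel=.012,guard=20)); s(z)
robot.pause(.3); s("end")
im=robot.grab_frame("scene"); cv2.imwrite("pics/down.png",im[100:260,90:250].repeat(3,0).repeat(3,1))
E
```

```text
False
0.196 10.3083 [ 0.6251 -0.1611  0.1965] 0.05721167796932683 [-1.4955 -0.4443  5.6704]
False
0.19 10.9583 [ 0.6251 -0.1611  0.1904] 0.057746301618465105 [ 0.1186 -0.2291  5.6844]
False
0.184 11.6083 [ 0.6252 -0.1611  0.1844] 0.057520840778432156 [-0.869   0.4782  4.768 ]
end 11.9083 [ 0.6251 -0.1611  0.1844] 0.057941138920686 [-1.3427  0.5661  4.2869]
```

View pics/down.png

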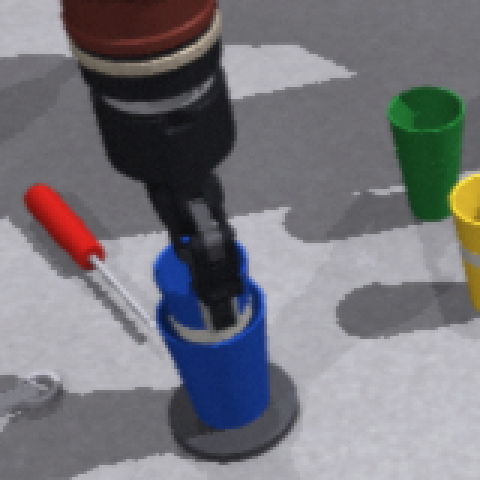

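The cup's rim is lower and its band now sits at the holder's rim, after 17.4 mm of steady push at about 6 N. I release it, withdraw and measure.

```bash
python3 - <<'E'
from plant import robot
from h import *
np.set_printoptions(precision=4,suppress=True)
robot.set_gripper(0.085)
robot.line_to([.625,-.161,.32],vel=.1)
robot.move_pose([.45,-.36,.36],[180,0,129]); robot.pause(.3)
o=robot.observe();print(o["time"],o["tool_pos"],o["ft_force"])
s=robot.grab_frame("scene");t=robot.grab_frame("top")
for n,im in(("scene",s),("top",t)):
    c=robot.get_calibration(n)
    for b in blobs(im,100): print(n,b.min(0),b.max(0),*rim(b,c,.144,.03))
cv2.imwrite("pics/final.png",np.hstack([s[130:260,90:220],t[60:190,290:420]]).repeat(3,0).repeat(3,1))
E
```

```text
15.2 [ 0.4506 -0.3594  0.3598] [-0.0761 -1.0079 -0.0866]
scene [141. 177.] [179. 242.] [ 0.6293 -0.1597] [ 0.6361 -0.1556  0.0375]
scene [87. 17.] [154.  46.] [-0.0629 -0.5676] [-0.0065 -0.5335  0.0964]
top [332. 102.] [384. 151.] [ 0.6224 -0.1604] [ 0.6218 -0.1597  0.0308]
```

View pics/final.png

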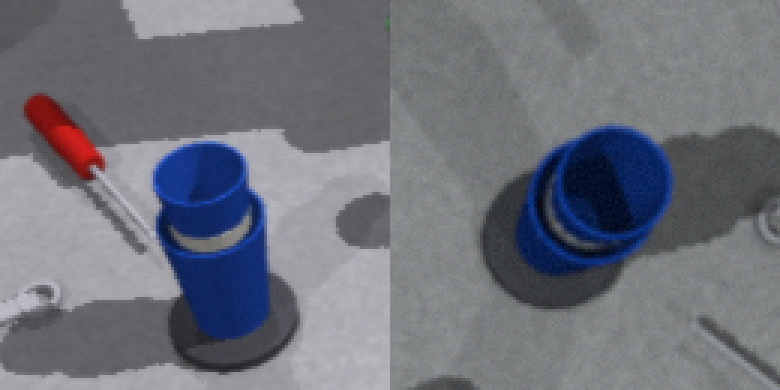

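The cup stands upright in the blue holder with its band at the holder's rim. The rim centre is at about (157,187) in the scene view and (364,120) in the top view, so I triangulate its height.

```bash
python3 - <<'E'
from plant import robot
from h import *
a,b=robot.get_calibration("scene"),robot.get_calibration("top")
for z in(.136,.14,.144,.148,.152,.156): print(z,cast([156.8,186.8],a,z)[0],cast([364.3,120.2],b,z)[0])
E
```

```text
0.136 [ 0.61607284 -0.16554207] [ 0.62591689 -0.16354267]
0.14 [ 0.61997901 -0.16323661] [ 0.62486169 -0.16242392]
0.144 [ 0.62388518 -0.16093114] [ 0.62380649 -0.16130516]
0.148 [ 0.62779134 -0.15862568] [ 0.62275129 -0.16018641]
0.152 [ 0.63169751 -0.15632022] [ 0.62169609 -0.15906765]
0.156 [ 0.63560367 -0.15401476] [ 0.62064089 -0.1579489 ]
```

The two rays meet at z = 0.144, which is 40 mm proud and mid-band, and within 1–2 mm of the holder's axis.

```bash
python3 -c "
from plant import robot
print(robot.job_done())"
```

```text
the job is handed in; nothing more can be done
None
```

The blue cup is nested upright in the blue holder, released, with its rim measured 40 mm proud of the holder (mid white band) after about a 17.4 mm push; I handed the job in just after 15 s of the 40 s, and no verdict came back.

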